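# Hang the lift-off door on its two hinge pins and shut it

## Robot

A 7-joint arm with a two-finger parallel gripper is mounted at the origin on a cart in front of the work surface, level with it; the furniture and walls round the work are solid. World frame = base frame: x ahead of the robot, y to its left, z up, the work surface at z = 0. Lengths are in m, angles in rad, forces in N, time in s.
With the tool pointing down it reaches from about 0.425 to 0.925 m from the base axis. Payload 6.8 kg.
Tool frame: the origin (TCP) lies between the finger pads; the fingertips stand 14 mm ahead of it and the grasp point (between the pads) lies 5 mm behind it; z points along the fingers, y is the line along which they close (so a half turn about z gives the same grasp; the last joint's range is limited). The gripper opens to 85 mm and grips with 20 to 120 N. Pads are 22 mm wide; open, the fingers measure 114 mm over their backs; the gripper's body (76 mm by 85 mm) begins 54 mm behind the grasp point. The pads swing forward as they close: fully open they stand 13 mm farther back than shut.
Start: joints at [1.18, 0.477, 0.022, 1.555, -0.011, 1.109, -0.083], TCP at [0.188, -0.648, 0.245] pointing down, gripper open.
Joint ranges: [-2.96, 2.96], [-0.34, 2.1], [-1.41, 1.46], [0.24, 2.44], [-1.37, 4.51], [0.17, 1.92], [-2.96, 2.96]. Speed limits (rad/s): [2.39, 2.39, 3.14, 3.14, 3.14, 3.14, 3.14].

## Interface

Orientations are given as a rotation vector (axis times angle).
In Python, from bench import r, eyes, ticket gives the robot as it stands. The module is installed in compiled form; this text tells all that it offers.
- The arm moves only by the tool arm_command, never from a script. Its argument "plan" is text: rows parted by semicolons, each of 4 numbers parted by spaces: the shift along the tool's x, y, z in m, then the turn about the tool's z in degrees. In form: tx ty tz yaw; .... A call has 1 to 20 rows; each row shifts and turns the commanded pose from where the row before left it, along the tool's axes as they then stand; what a row does not reach is not made up. A row lasts 1/8 s, in which the tool goes at most 62.5 mm and 10.7 degrees, less where a joint would pass 70% of its speed; a pose out of reach is approached as far as the arm can. A call is refused whole if a number of a shift passes 0.0625 or a number of a turn 10.7, either way. A call with a gripper value outside its range is refused whole. "hand" is the closure, from -1 (fully open) to 1 (shut), set as the call begins (left out, the last holds). The fingers move at their own pace and stop on an object; "grip_force" is the grip in N (left out, the last holds). Time passes only in rows, so rows that do not move let the fingers close. It gives the time, the measured TCP pose, the force, the opening and the grip force at its end, in the units of the state.
- r.get_obs(): the state, without advancing time (a new reading comes with each control period).
- eyes.grab_frame(name): name is "side" or "top"; returns (picture, depth): 384x512x3 uint8, red, green, blue; 384x512 float32, m along the optical axis (not along the pixel's ray), 0 where there is no reading.
- eyes.calibration(name): a dict with "fov_y" (degrees; the focal length in pixels is half the picture's height over the tangent of half this angle, whatever the lens; pixels are square), "cx", "cy" (the principal point, pixels), "origin" and "attitude" of the camera in the world. Camera axes: x right, y up, looking along -z (the intrinsics and any distortion apply to the point x, -y, -z); pixel columns grow to the right and rows downward; lengths in m; the calibration is good to about 2 mm. A picture is of the moment at which its call begins. calibration takes no time and is no camera call.
- ticket.hand_in(): hands the job in; it is judged then, once.
The state is a dict: "clock": time; "joints": joint angles; "qvel": joint speeds; "tau": joint torques, N m; "tcp_pos": TCP position; "orientation": TCP orientation; "contact_force": force on the tool from outside, world axes, zero at the start; "moment": the same for the moment, N m; "grip_width": finger opening in m; "gripper_force": force on a finger pad.
Only numpy, scipy, OpenCV 4.12 (cv2) and the standard library are available. Lean on these libraries where they do the work, as an engineer would, in place of code of your own. Each camera call takes 0.05 s, during which the arm holds its last target. There are 200 camera calls.

## Task

Take the lift-off door out of its white stand and, with the door standing open roughly square to the front of the orange light shield, feel for the two upright hinge pins and lower both knuckles onto them gently together, keeping hold of the door until it is fully down. Then swing the door gently shut against the front of the shield and let go of it. Do not force anything, and leave the bottle in the shield and the other things on the bench where they are.

Things in the scene. Friction and masses are not known exactly. Their poses are not given: they have to be found in the camera images.
- door: Lift-off door, loose, about 0.2 kg: upright orange panel in an aluminium frame, 145 wide, 150 high, 10 thick. Origin: on its hinge axis, level with its bottom edge; mid-plane through the axis. x: from hinge axis to free edge (panel spans x = 10 to 155), y: square to the panel (+y inner face when hung), z: up. At the start it stands upright in the stand's slot.
- door_grip (a point): Where to pinch the door from above, across its thickness: on its mid-plane, 75 mm from the hinge axis, 12 mm below the top edge, in the black rubber strip (12 mm thick) that forms its top 25 mm. Axes as the door's.
- knuckle_low (a point): Lower end of the door's lower knuckle, on the hinge axis, 32 mm above the bottom edge. Two aluminium knuckles, blocks 22 x 22 mm and 18 mm high, span 32 to 50 mm and 117 to 135 mm above the bottom edge; each has a vertical through hole 10.4 mm wide, its lower edge only slightly broken.
- shield: Light shield, fixed: orange walls on three sides, 140 mm high, open top and front, on a grey base plate 175 x 205 mm, 8 mm thick. Origin: on the bench under it; x from the open front to the back, y to the hinge side, z up. Pressing the door on it or its pins with over 30 N does damage. Open square, the door's x points along the shield's -x; shut, along its -y.
- front_mid (a point): Middle of the shield's open front, level with the wall tops, in the plane of the front ends of its two side walls (5 mm thick, 115 mm apart inside). The shut door's inner face rests against these ends: its mid-plane is then 5 to 6 mm in front of this point. Axes as the shield's.
- hinge_nominal (a point): Where the hung door's origin should be, nominally, at (-75.5, 85, 18) mm of the shield, axes as the shield's. The dark steel hinge post with both pins is locked up to 6 mm to either side of this along the shield's y (setting not reported). Upright brass pins, 8 thick, 15 high, the last 1 mm chamfered, stand on ledges whose tops are 32 and 117 mm above this point.
- upper_ledge (a point): Nominal middle of the upper pin's ledge top (moves sideways with the post). Ledges are 18 mm wide, 8 mm thick, and reach forward from the 16 mm post, 20 mm behind the axis. The lower knuckle must enter below this ledge: bring the door in from the front with its bottom edge about 24 mm above its hung height, then lower it. Knuckles that miss stop on the pin tips, 15 mm too high.
- stand: White slotted stand, fixed, 180 x 80 mm, 38 mm high. Origin: centre of its underside. The slot runs along its x, is 12 mm wide and 28 mm deep; the slot floor is 10 mm above the bench.
- bottle_amber: Brown reagent bottle with black cap, 56 mm across, 118 mm high, standing inside the shield; origin at the centre of its underside. To be left alone.
- beaker: Glass beaker, 54 mm across, 70 mm high, near the hinge side of the shield; origin at the centre of its underside. To be left alone.
- dropper_2: Small white dropper bottle with a green cap, 26 mm across, 70 mm high, on the other side of the shield; origin at the centre of its underside. To be left alone.
- petri_0: Petri dish, 59 mm across, 13 mm high, left of the stand; origin at the centre of its underside. To be left alone.
Not all that is in view belongs to the job. There is more than one size of the door; the job needs the larger.

How it is judged:
By the outcome, as a careful person would: the job done as asked, in the order asked, and still so for the second after the job is handed in, with the robot touching nothing.
It also fails if it takes over 72 s, if anything falls off the work surface, if the arm or the gripper's body presses on something with over 40 N, if the wrist force passes 120 N, or if a joint passes its speed limit or range.

## Working session

There is one attempt and no reset: what is moved stays moved. The work goes in short steps, Python scripts to look and compute and a tool call to move; the robot and the scene stay as the last step left them, time stands still between calls to the robot, and variables do not carry over. Pictures are saved under pics/ and viewed, at most 10 in all, crops included, and the job is handed in when it is done.

Besides the shell and the picture viewer there is one more tool, called after ">>>" by a JSON object that holds its "method" and its "body", one argument or row to a line. arm_command: Moves the arm, as the interface text tells. Its arguments: {"type":"object","properties":{"plan":{"type":"string"},"hand":{"type":"number"},"grip_force":{"type":"number"}},"required":["plan"]}

```bash
mkdir -p pics
cat > h.py <<'E'
import numpy as np, cv2
from scipy.spatial.transform import Rotation as R
from bench import r, eyes, ticket
np.set_printoptions(precision=4,suppress=True)
def cal(n):
    c=eyes.calibration(n); return c
def rot(a):
    a=np.array(a,float)
    return a if a.shape==(3,3) else (R.from_rotvec(a).as_matrix() if a.size==3 else R.from_quat(a).as_matrix())
E
python3 - <<'E'
from h import *
o=r.get_obs();print(o)
for n in("side","top"):
    print(eyes.calibration(n)); p,d=eyes.grab_frame(n)
    cv2.imwrite(f"pics/{n}0.png",p[:,:,::-1]); np.savez(f"{n}0.npz",p=p,d=d)
E
```

```text
{'clock': 0.0, 'joints': array([ 1.1799,  0.4778,  0.0223,  1.5564, -0.0115,  1.1093, -0.0831]), 'qvel': array([ 0.0012, -0.0016, -0.0007,  0.0023,  0.0007,  0.0004,  0.0007]), 'tau': array([ -0.    , -59.6452,   1.6077, -28.1203,   0.0125,   0.0092,
        -0.    ]), 'tcp_pos': array([ 0.1882, -0.6477,  0.2443]), 'orientation': array([-3.1084, -0.4425,  0.0007]), 'contact_force': array([ 0.9368,  1.1978, -0.1146]), 'moment': array([-0.0176, -0.0345,  0.0058]), 'gripper_force': 0.0, 'grip_width': 0.08516721546589834}
{'fov_y': 53.10015490677942, 'cx': 255.67479433416773, 'cy': 194.41225287771442, 'origin': array([ 0.5568, -0.8717,  0.6201]), 'attitude': array([ 1.0739,  0.0135, -0.0134])}
{'fov_y': 46.11969815042957, 'cx': 257.17953354891296, 'cy': 187.26177632139968, 'origin': array([0.4433, 0.1297, 1.2326]), 'attitude': array([ 0.0727, -0.0717, -1.5717])}
```

View pics/side0.png

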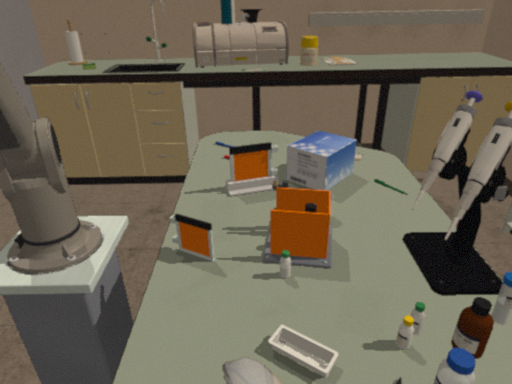

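View pics/top0.png

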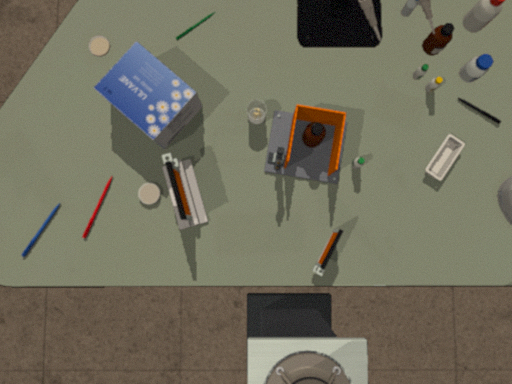

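```bash
cat >> h.py <<'E'
def cloud(n,d):
    c=cal(n);f=192/np.tan(np.radians(c['fov_y'])/2)
    v,u=np.mgrid[0:384,0:512]
    P=np.stack([(u-c['cx'])*d/f,-(v-c['cy'])*d/f,-d],-1)
    return P@rot(c['attitude']).T+np.array(c['origin'])
def ray(n,u,v,z):
    c=cal(n);f=192/np.tan(np.radians(c['fov_y'])/2)
    q=rot(c['attitude'])@np.array([(u-c['cx'])/f,-(v-c['cy'])/f,-1]);o=np.array(c['origin'])
    return o+q*(z-o[2])/q[2]
def proj(n,X):
    c=cal(n);f=192/np.tan(np.radians(c['fov_y'])/2)
    q=rot(c['attitude']).T@(np.array(X)-c['origin']);return np.array([c['cx']+f*q[0]/-q[2],c['cy']-f*q[1]/-q[2]])
E
python3 - <<'E'
from h import *
for n in("top","side"):
    D=np.load(n+"0.npz");p,d=D['p'],D['d'];P=cloud(n,d)
    hsv=cv2.cvtColor(p,cv2.COLOR_RGB2HSV)
    org=(hsv[...,0]>3)&(hsv[...,0]<18)&(hsv[...,1]>180)&(hsv[...,2]>90)
    k,l,s,_=cv2.connectedComponentsWithStats(org.astype(np.uint8))
    for i in range(1,k):
        if s[i,4]>25:
            q=P[(l==i)&(d>0)];print(n,s[i],np.percentile(q,[2,50,98],axis=0).round(3).tolist())
    if n=="top":
        for nm,(u0,v0,u1,v1) in dict(door=(155,145,215,235),other=(305,220,350,280),post=(262,140,292,175)).items():
            sub=P[v0:v1,u0:u1].reshape(-1,3);col=p[v0:v1,u0:u1].reshape(-1,3)
            print(nm,'z hist',np.histogram(sub[:,2],np.arange(-.01,.2,.01)))
            m=sub[:,2]>sub[:,2].max()-.02
            q=sub[m];c0=q.mean(0);w=np.linalg.svd(q[:,:2]-c0[:2],full_matrices=False)[2];t=(q[:,:2]-c0[:2])@w.T
            print(c0,w[0],t.min(0),t.max(0))
        print('floor',np.median(P[330-60:340-60,100:150,2]))
a=np.load('top0.npz')['p'];b=np.load('side0.npz')['p']
A=cv2.resize(a[140:235,155:255],(400,380),interpolation=cv2.INTER_CUBIC);B=cv2.resize(a[95:190,255:355],(400,380),interpolation=cv2.INTER_CUBIC)
C=cv2.resize(b[130:205,200:330],(372,215),interpolation=cv2.INTER_CUBIC);D=cv2.resize(b[200:275,160:290],(372,215),interpolation=cv2.INTER_CUBIC)
cv2.imwrite('pics/crop1.png',np.vstack([np.hstack([A,B]),cv2.resize(np.hstack([C,D]),(800,215))])[:,:,::-1])
E
```

```text
top [ 284  105   62   70 1266] [[0.594, -0.084, 0.02], [0.726, -0.054, 0.102], [0.745, 0.055, 0.144]]
top [175 171  15  44 160] [[0.484, 0.309, 0.049], [0.535, 0.323, 0.082], [0.589, 0.339, 0.113]]
top [319 233  18  31 115] [[0.357, -0.072, 0.022], [0.397, -0.054, 0.052], [0.432, -0.033, 0.079]]
door z hist (array([1376, 2186,  610,   75,  290,  128,   47,   47,   32,   35,   30,
         36,   25,    6,   25,   97,  157,  178,    0,    0]), array([-0.01,  0.  ,  0.01,  0.02,  0.03,  0.04,  0.05,  0.06,  0.07,
        0.08,  0.09,  0.1 ,  0.11,  0.12,  0.13,  0.14,  0.15,  0.16,
        0.17,  0.18,  0.19]))
[0.4433 0.1297 1.2326] [0.9701 0.2425] [-0.  0.] [-0.  0.]
other z hist (array([ 984, 1243,   32,   28,   38,   26,   26,   27,   24,   11,   19,
         78,  150,    0,    0,    0,    0,    0,    0,    0]), array([-0.01,  0.  ,  0.01,  0.02,  0.03,  0.04,  0.05,  0.06,  0.07,
        0.08,  0.09,  0.1 ,  0.11,  0.12,  0.13,  0.14,  0.15,  0.16,
        0.17,  0.18,  0.19]))
[0.4433 0.1297 1.2326] [0.9864 0.1644] [-0. -0.] [-0. -0.]
post z hist (array([ 97, 445, 236,  14,   5,  14,  24,   9,   5,   2,   5,   6,   4,
         7,  90,  52,  25,   0,   0,   0]), array([-0.01,  0.  ,  0.01,  0.02,  0.03,  0.04,  0.05,  0.06,  0.07,
        0.08,  0.09,  0.1 ,  0.11,  0.12,  0.13,  0.14,  0.15,  0.16,
        0.17,  0.18,  0.19]))
[0.4433 0.1297 1.2326] [0.9701 0.2425] [-0. -0.] [-0. -0.]
floor 0.0004993224265749108
side [234 151  34  29 817] [[0.483, 0.308, 0.041], [0.534, 0.324, 0.087], [0.588, 0.341, 0.13]]
side [ 271  187   59   71 3603] [[0.592, -0.089, 0.014], [0.664, -0.072, 0.093], [0.739, 0.052, 0.139]]
side [179 222  30  34 671] [[0.355, -0.076, 0.014], [0.392, -0.056, 0.053], [0.427, -0.037, 0.09]]
```

View pics/crop1.png

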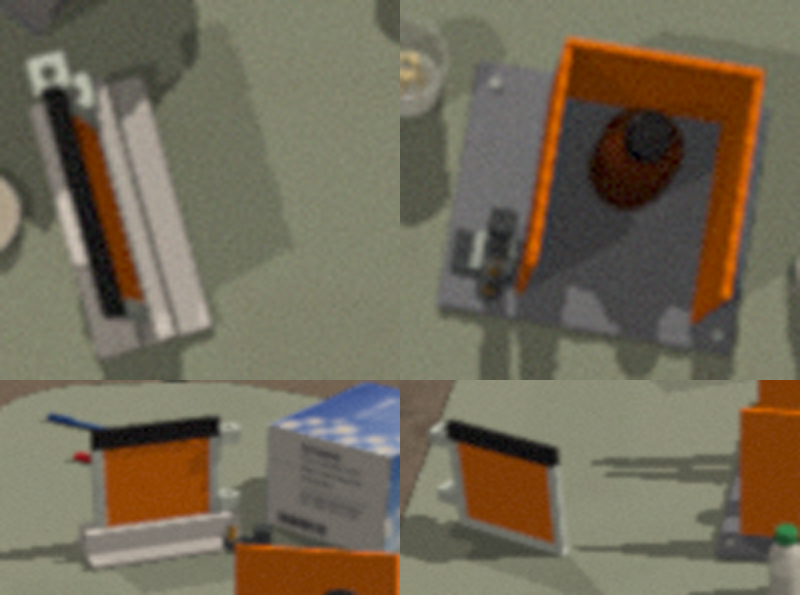

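Stand door (top px 180,190; strip top z≈0.16) versus the loose door (top px 328,252; z≈0.12): the one in the stand is larger, with its white knuckles at the far end (167,158). The two brass pins show at about (278,161) and (277,167); the shield opens toward the robot.

Run:
```python
from h import *
D=np.load("top0.npz");p,d=D['p'],D['d'];P=cloud("top",d)
hsv=cv2.cvtColor(p,cv2.COLOR_RGB2HSV);U,V=np.meshgrid(np.arange(512),np.arange(384))
# door strip: dark, high
m=(U>155)&(U<215)&(V>145)&(V<235)&(hsv[...,2]<60)&(P[...,2]>.148)&(P[...,2]<.3)
print('strip n',m.sum(),np.median(P[m][:,2]))
q=np.array([ray("top",u,v,.16)[:2] for v,u in np.argwhere(m)]);
(c,s,a)=cv2.minAreaRect((q*1000).astype(np.float32));print('strip rect',c,s,a); print(cv2.boxPoints((c,s,a)))
# knuckle: bright high
m2=(U>155)&(U<185)&(V>148)&(V<172)&(hsv[...,2]>130)&(hsv[...,1]<50)
m2&=(P[...,2]>.12)&(P[...,2]<.3)
q=np.array([ray("top",u,v,.145)[:2] for v,u in np.argwhere(m2)]);print('knuckle',m2.sum(),cv2.minAreaRect((q*1000).astype(np.float32)))
print('hole guess',ray("top",167,158,.145))
# walls
org=(hsv[...,0]>3)&(hsv[...,0]<18)&(hsv[...,1]>180)&(U>280)&(U<350)&(V>100)&(V<180)&(P[...,2]>.13)&(P[...,2]<.3)
zt=np.median(P[org][:,2]);print('walltop z',zt,np.percentile(P[org][:,2],95))
q=np.array([ray("top",u,v,.146)[:2] for v,u in np.argwhere(org)]);R_=cv2.minAreaRect((q*1000).astype(np.float32));print('walls',R_,cv2.boxPoints(R_))
# base plate z .008: grey low saturation dark-ish
Z=P[...,2]
br=(hsv[...,0]>8)&(hsv[...,0]<25)&(hsv[...,1]>90)&(U>265)&(U<285)&(V>145)&(V<178)
for v,u in np.argwhere(br): print('brass',u,v,p[v,u],Z[v,u].round(3))
for z,(u,v) in ((.15,(278,161)),(.065,(277,167.5))): print('pin',ray("top",u,v,z))
```

```text
strip n 294 0.16035537654684917
strip rect (536.0260009765625, 325.3872985839844) (141.47113037109375, 12.59522819519043) 16.104955673217773
[[466.3195 311.8159]
 [469.8134 299.7149]
 [605.7325 338.9587]
 [602.2386 351.0597]]
knuckle 61 ((616.3067016601562, 348.9812316894531), (21.120044708251953, 23.891448974609375), 18.609851837158203)
hole guess [0.6156 0.3499 0.145 ]
walltop z 0.13989190302753585 0.1439453097204922
walls ((667.8248291015625, -14.639823913574219), (123.8375015258789, 143.4623565673828), 80.314697265625) [[586.6991 -63.6082]
 [728.1166 -87.7438]
 [748.9506  34.3286]
 [607.5331  58.4642]]
brass 284 161 [72 54 44] 0.015
brass 277 162 [76 65 48] 0.144
brass 278 162 [76 56 34] 0.137
brass 284 162 [81 57 43] 0.012
brass 277 163 [70 56 40] 0.138
brass 278 163 [63 51 23] 0.147
brass 279 163 [58 47 34] 0.146
brass 276 166 [61 51 39] 0.069
brass 284 166 [93 48 24] 0.008
brass 276 167 [70 55 35] 0.061
brass 277 167 [61 48 29] 0.048
brass 278 167 [51 44 32] 0.066
brass 284 167 [99 59 40] 0.023
brass 276 168 [64 55 35] 0.049
brass 277 168 [61 48 39] 0.054
pin [0.6068 0.0798 0.15  ]
pin [0.6026 0.0786 0.065 ]
```

>>> {"method": "arm_command", "body": {
  "plan": "0.018 -0.014 0 0;0.035 -0.028 0 0;0.035 -0.028 0 0;0.035 -0.028 0 0;0.035 -0.028 0 0;0.035 -0.028 0 0;0.035 -0.028 0 0;0.035 -0.028 0 0;0.035 -0.028 0 0;0.035 -0.028 0 0;0.035 -0.028 0 0;0.035 -0.028 0 0;0.032 -0.028 0 0",
  "hand": 0,
  "grip_force": 20
}}

```text
clock: 1.72
tcp_pos: [0.5088, -0.1877, 0.2453]
orientation: [-3.11, -0.445, -0.0]
contact_force: [1.2, 0.1, 0.4]
grip_width: 0.0428
gripper_force: 0.0
```

>>> {"method": "arm_command", "body": {
  "plan": "0.016 -0.041 0 0;0.016 -0.041 0 0;0.016 -0.041 0 0;0.016 -0.041 0 0;0.016 -0.041 0 0;0.016 -0.041 0 0;0.016 -0.041 0 0;0.016 -0.041 0 0;0.016 -0.041 0 0;0.016 -0.041 0 0;0.016 -0.041 0 0;0.010 -0.035 0 0;0 0 0 0;0 0 0 0"
}}

```text
clock: 3.48
tcp_pos: [0.5505, 0.3277, 0.245]
orientation: [3.109, 0.444, -0.001]
contact_force: [0.1, -0.7, -0.1]
grip_width: 0.0429
gripper_force: 0.0
```

>>> {"method": "arm_command", "body": {
  "plan": "-0.007 -0.002 0.02 0;0 0 0.025 0;0 0 0.025 0;0 0 0.020 0;0 0 0.012 0;0 0 0 0;0 0 0 0"
}}

```text
clock: 4.35
tcp_pos: [0.5446, 0.3282, 0.1442]
orientation: [-3.11, -0.442, -0.002]
contact_force: [0.3, 0.1, 0.6]
grip_width: 0.0426
gripper_force: 0.0
```

>>> {"method": "arm_command", "body": {
  "plan": "0 0 0 0;0 0 0 0;0 0 0 0;0 0 0 0;0 0 0 0;0 0 0 0",
  "hand": 1,
  "grip_force": 20
}}

```text
clock: 5.1
tcp_pos: [0.5444, 0.3286, 0.144]
orientation: [-3.109, -0.443, -0.002]
contact_force: [-1.1, 1.5, 5.6]
grip_width: 0.0119
gripper_force: 20.6
```

Run:
```python
from h import *
o=r.get_obs();print(o)
a,_=eyes.grab_frame("top");b,_=eyes.grab_frame("side")
A=cv2.resize(a[140:235,155:255],(400,380),interpolation=cv2.INTER_CUBIC);B=cv2.resize(b[130:205,200:279],(400,380),interpolation=cv2.INTER_CUBIC)
cv2.imwrite('pics/g.png',np.hstack([A,B])[:,:,::-1])
```

```text
{'clock': 5.1, 'joints': array([-0.337 ,  0.553 , -0.4172,  1.7206,  0.2697,  0.9234, -2.1503]), 'qvel': array([-0.    , -0.0007,  0.001 , -0.0008, -0.0003, -0.0016,  0.0012]), 'tau': array([  1.2074, -55.3324,  -3.5126, -21.8741,   0.6032,   0.4131,
         0.0139]), 'tcp_pos': array([0.5444, 0.3286, 0.144 ]), 'orientation': array([-3.1091, -0.4428, -0.0018]), 'contact_force': array([-1.0663,  1.5062,  5.6102]), 'moment': array([ 0.598 ,  0.2204, -0.018 ]), 'gripper_force': 20.577494502067566, 'grip_width': 0.011947181291371798}
```

View pics/g.png

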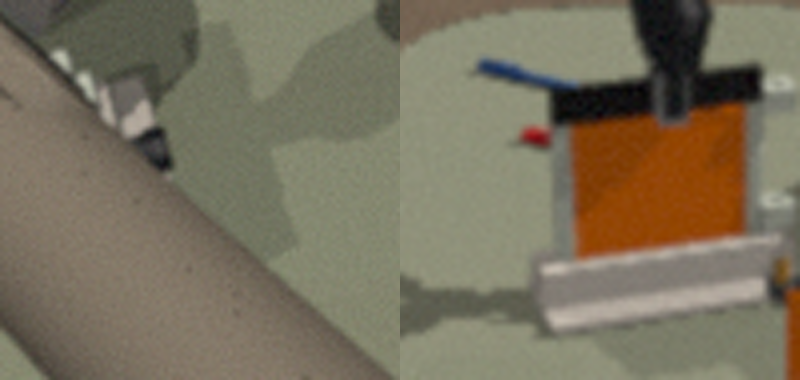

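The door is pinched at its strip (side px ~266,150), square and upright. Next I raise the grip force, lift, and triangulate the upper pin from the first frames.

>>> {"method": "arm_command", "body": {
  "plan": "0 0 0 0;0 0 0 0;0 0 -0.005 0;0 0 -0.012 0;0 0 -0.015 0;0 0 -0.018 0;0 0 0 0;0 0 0 0",
  "grip_force": 60
}}

```text
clock: 6.2
tcp_pos: [0.5443, 0.3271, 0.1933]
orientation: [3.109, 0.442, 0.0]
contact_force: [0.6, 1.5, -1.9]
grip_width: 0.0113
gripper_force: 58.9
```

Run:
```python
from h import *
o=r.get_obs();print(o['contact_force'],o['moment'])
D=np.load("side0.npz");p,d=D['p'],D['d'];P=cloud("side",d);hsv=cv2.cvtColor(p,cv2.COLOR_RGB2HSV)
for v in range(174,194): print(v,[(u,tuple(int(x) for x in p[v,u]),round(float(P[v,u,2]),3)) for u in range(271,286,1) if p[v,u].astype(int).sum()<330 and p[v,u,0]<150])
D=np.load("top0.npz");p=D['p'];print('top')
for v in range(157,170): print(v,[tuple(int(x) for x in p[v,u]) for u in range(273,283)])
X0=np.array([.6065,.0795])
for dx,dy in ((0,0),(.005,0),(0,.005)):
  for z in (.15,.135,.065): X=[*(X0+[dx,dy]),z];print(X,proj("top",X),proj("side",X))
```

```text
[ 0.558   1.4574 -1.9286] [0.0069 0.0003 0.0035]
174 [(271, (105, 106, 95), 0.044), (276, (106, 108, 96), 0.041), (277, (99, 97, 86), 0.041), (278, (94, 95, 83), -0.003), (279, (95, 93, 80), 0.001), (280, (94, 94, 79), -0.002), (281, (92, 97, 81), -0.001), (282, (96, 95, 81), -0.003), (283, (90, 93, 79), -0.002), (284, (89, 91, 75), -0.004), (285, (92, 92, 79), -0.002)]
175 [(271, (112, 112, 102), 0.034), (275, (111, 106, 98), 0.03), (276, (101, 101, 91), -0.002), (277, (101, 100, 89), -0.004), (278, (92, 94, 79), -0.005), (279, (93, 94, 81), -0.001), (280, (88, 87, 74), 0.0), (281, (89, 90, 76), -0.002), (282, (91, 92, 77), -0.001), (283, (91, 95, 78), -0.001), (284, (94, 96, 83), -0.002), (285, (93, 93, 81), -0.002)]
176 [(276, (104, 99, 92), 0.037), (277, (103, 100, 88), 0.037), (278, (93, 92, 81), -0.002), (279, (95, 95, 82), -0.001), (280, (89, 89, 76), -0.002), (281, (91, 92, 80), -0.003), (282, (91, 92, 79), -0.003), (283, (91, 92, 76), -0.003), (284, (92, 92, 76), -0.003), (285, (91, 93, 84), 0.0)]
177 [(276, (114, 110, 102), 0.035), (277, (107, 104, 94), 0.033), (278, (101, 
[... 8070 characters left out ...]
np.float64(0.6065), np.float64(0.0795), 0.135] [277.8321 162.0525] [275.1524 184.3833]
[np.float64(0.6065), np.float64(0.0795), 0.065] [276.6298 166.004 ] [274.9926 206.1682]
[np.float64(0.6115), np.float64(0.0795), 0.15] [278.0967 159.0975] [277.0005 179.5046]
[np.float64(0.6115), np.float64(0.0795), 0.135] [277.8194 160.037 ] [276.9528 184.3515]
[np.float64(0.6115), np.float64(0.0795), 0.065] [276.6183 164.1062] [276.7385 206.1377]
[np.float64(0.6065), np.float64(0.0845), 0.15] [276.0465 161.1446] [275.0994 178.7379]
[np.float64(0.6065), np.float64(0.0845), 0.135] [275.7967 162.0568] [275.0646 183.57  ]
[np.float64(0.6065), np.float64(0.0845), 0.065] [274.7149 166.0081] [274.9081 205.2927]
```

Triangulated upper pin ≈ (0.6065, 0.080), x about 5 mm in front of the wall ends as it should be. I'll move the door in front of it.

>>> {"method": "arm_command", "body": {
  "plan": "-0.009 0.012 0 0;-0.0174 0.0239 0 0;-0.0174 0.0239 0 0;-0.0174 0.0239 0 0;-0.0174 0.0239 0 0;-0.0174 0.0239 0 0;-0.0174 0.0239 0 0;-0.0174 0.0239 0 0;-0.0086 0.012 0 0;0 0 0 3;0 0 0 6;0 0 0 6;0 0 0 6;0 0 0 4.9;0 0 0 0;0 0 0 0;0 0 0 0"
}}

```text
clock: 8.32
tcp_pos: [0.4636, 0.1053, 0.1932]
orientation: [3.13, -0.264, -0.0]
contact_force: [0.4, 0.2, -0.9]
grip_width: 0.0112
gripper_force: 58.7
```

Run:
```python
from h import *
o=r.get_obs();print(o['clock'],o['tcp_pos'],o['orientation'],o['contact_force'],o['joints'])
a,_=eyes.grab_frame("top");b,_=eyes.grab_frame("side");np.savez('pre.npz',a=a,b=b)
A=cv2.resize(a[100:240,225:365],(400,400),interpolation=cv2.INTER_CUBIC);B=cv2.resize(b[150:250,190:290],(400,400),interpolation=cv2.INTER_CUBIC)
cv2.imwrite('pics/pre.png',np.hstack([A,B])[:,:,::-1])
```

```text
8.325 [0.4636 0.1053 0.1932] [ 3.1305 -0.264  -0.0002] [ 0.403   0.1734 -0.9334] [-0.0411  0.2363 -0.3572  2.0534  0.1073  0.8693 -2.1976]
```

View pics/pre.png

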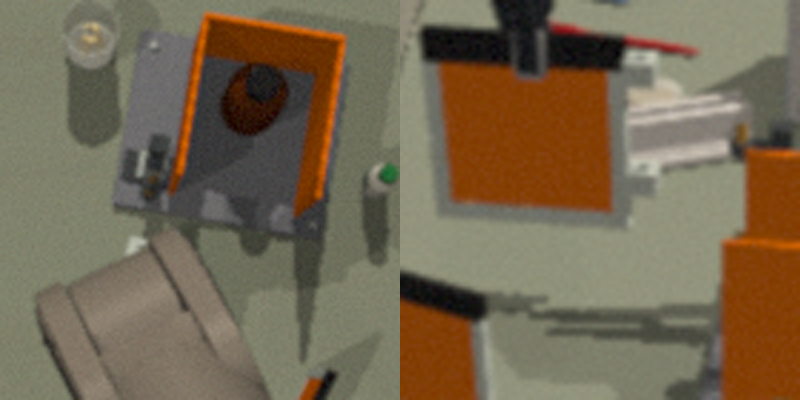

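The side view shows the door held upright with its knuckles at px ~(251,167) and (251,194), and the pin at (275,184). The top view shows the upper knuckle peeking out at ~(273,186).

Run:
```python
from h import *
D=np.load('pre.npz');a,b=D['a'],D['b']
t=np.array([.4636,.1053]);ux=np.array([.9859,-.1675]);h=t+.0745*ux;n=np.array([.1675,.9859])
print('pred hinge',h)
for nm,off,z in (('outer up',.011,.194),('outer low',.011,.109),('axis up',0,.194),('panel edge',-.01,.18)):
    X=[*(h+off*ux),z];print(nm,'top',proj("top",X),'side',proj("side",X))
for v in (165,168,192,195,181): print(v,[int(x) for x in b[v,243:260].sum(1)])
print('top');
for v in range(179,192): print(v,[int(x) for x in a[v,266:284].sum(1)])
for sx,sy in ((-1,-1),(-1,1),(1,-1),(1,1)): print('corner',proj("top",[*(h+.011*sx*ux+.011*sy*n),.194]))
```

```text
pred hinge [0.537  0.0928]
outer up top [274.1736 183.3911] side [253.6283 163.6006]
outer low top [272.9245 186.798 ] side [254.2325 191.0836]
axis up top [273.4025 188.0597] side [249.6648 163.3982]
panel edge top [272.4998 192.7934] side [246.2225 167.8748]
165 [63, 121, 271, 420, 480, 483, 482, 477, 515, 548, 525, 482, 426, 425, 419, 422, 417]
168 [278, 273, 305, 325, 322, 303, 330, 318, 318, 339, 416, 450, 434, 433, 411, 417, 413]
192 [291, 317, 332, 404, 469, 482, 455, 433, 467, 548, 567, 512, 389, 321, 340, 366, 378]
195 [298, 313, 317, 323, 324, 322, 320, 321, 321, 328, 363, 429, 448, 424, 420, 417, 425]
181 [312, 324, 348, 440, 461, 446, 434, 429, 440, 416, 410, 386, 385, 376, 370, 376, 370]
top
179 [371, 369, 355, 363, 374, 358, 355, 366, 361, 335, 260, 241, 240, 242, 230, 261, 288, 312]
180 [363, 373, 361, 369, 351, 362, 362, 368, 352, 305, 249, 237, 233, 236, 250, 241, 290, 301]
181 [369, 362, 359, 365, 363, 373, 366, 367, 334, 266, 231, 248, 231, 257, 262, 263, 293, 281]
182 [368, 372, 362, 364, 395, 419, 412, 388, 365, 269, 253, 248, 260, 282, 281, 304, 310, 311]
183 [3
[... 256 characters left out ...]
3, 334, 329, 328, 323]
186 [359, 370, 383, 435, 514, 542, 500, 430, 371, 333, 300, 216, 221, 284, 311, 336, 338, 338]
187 [365, 366, 385, 478, 530, 525, 482, 411, 325, 302, 295, 232, 195, 236, 317, 342, 344, 339]
188 [369, 368, 403, 468, 487, 453, 383, 328, 304, 287, 295, 270, 228, 216, 286, 327, 351, 334]
189 [361, 361, 377, 393, 374, 333, 315, 289, 295, 329, 320, 314, 285, 229, 243, 295, 339, 351]
190 [355, 342, 312, 317, 307, 299, 306, 326, 325, 319, 325, 339, 304, 248, 202, 255, 327, 350]
191 [330, 299, 306, 296, 305, 326, 318, 319, 335, 332, 334, 337, 330, 293, 236, 215, 302, 342]
corner [277.3298 193.5226]
corner [267.9317 191.9519]
corner [278.8647 184.1735]
corner [269.4841 182.609 ]
```

>>> {"method": "arm_command", "body": {
  "plan": "0 0 0.008 0;0 0 0.009 0;0.006 0 0 0;0.012 0 0 0;0.014 0 0 0;0.014 0.001 0 0;0.010 0 0 0;0.006 0 0 0;0.004 0 0 0;0.002 0 0 0;0.0015 0 0 0;0 0 0 0;0 0 0 0"
}}

```text
clock: 10.05
tcp_pos: [0.5319, 0.0926, 0.1763]
orientation: [3.13, -0.265, 0.0]
contact_force: [-0.5, 0.1, -3.3]
grip_width: 0.0109
gripper_force: 58.6
```

>>> {"method": "arm_command", "body": {
  "plan": "0.001 0 0.002 0;0 0 0.003 0;0 0 0.002 0;0 0 0.001 0;0 0 0.001 0;0 0 0 0;0 0 0 0"
}}

```text
clock: 10.92
tcp_pos: [0.533, 0.0924, 0.1674]
orientation: [-3.13, 0.266, -0.0]
contact_force: [-0.2, 0.4, -2.0]
grip_width: 0.011
gripper_force: 58.7
```

Run:
```python
from h import *
o=r.get_obs();print(o['tcp_pos'],o['contact_force'],o['moment'])
b,_=eyes.grab_frame("side");np.save('ins.npy',b)
cv2.imwrite('pics/ins.png',cv2.resize(b[145:215,230:310],(800,600),interpolation=cv2.INTER_CUBIC)[:,:,::-1])
```

```text
[0.533  0.0924 0.1674] [-0.2415  0.4349 -1.9782] [-0.0273 -0.0348 -0.0259]
```

View pics/ins.png

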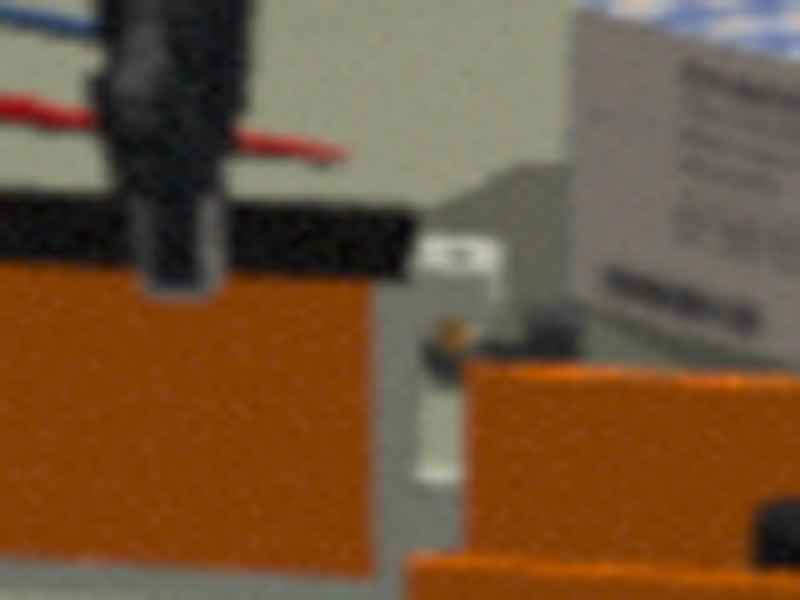

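Knuckle hole (crop 458,256) and brass pin (455,332) line up along x. Now I feel downward.

>>> {"method": "arm_command", "body": {
  "plan": "0 0 0.0007 0;0 0 0.0007 0;0 0 0.0006 0;0 0 0 0;0 0 0 0"
}}

```text
clock: 11.6
tcp_pos: [0.533, 0.0924, 0.1653]
orientation: [3.13, -0.265, 0.0]
contact_force: [0.4, -0.4, -2.3]
grip_width: 0.011
gripper_force: 58.7
```

>>> {"method": "arm_command", "body": {
  "plan": "0 0 0.0007 0;0 0 0.0007 0;0 0 0.0006 0;0 0 0 0;0 0 0 0"
}}

```text
clock: 12.22
tcp_pos: [0.533, 0.0924, 0.1633]
orientation: [3.13, -0.266, -0.0]
contact_force: [0.2, -0.6, -2.4]
grip_width: 0.0111
gripper_force: 58.7
```

>>> {"method": "arm_command", "body": {
  "plan": "0 0 0.001 0;0 0 0.001 0;0 0 0.001 0;0 0 0.001 0;0 0 0.001 0;0 0 0 0;0 0 0 0"
}}

```text
clock: 13.1
tcp_pos: [0.533, 0.0924, 0.1583]
orientation: [-3.13, 0.265, 0.0]
contact_force: [0.6, -0.9, -2.1]
grip_width: 0.011
gripper_force: 58.7
```

>>> {"method": "arm_command", "body": {
  "plan": "0 0 0.001 0;0 0 0.001 0;0 0 0.001 0;0 0 0.001 0;0 0 0.001 0;0 0 0 0;0 0 0 0"
}}

```text
clock: 13.98
tcp_pos: [0.533, 0.0923, 0.1533]
orientation: [3.13, -0.266, 0.0]
contact_force: [0.4, 0.3, -1.5]
grip_width: 0.0113
gripper_force: 58.7
```

>>> {"method": "arm_command", "body": {
  "plan": "0 0 0.0005 0;0 0 0.0005 0;0 0 0 0;0 0 0 0"
}}

```text
clock: 14.48
tcp_pos: [0.533, 0.0924, 0.1523]
orientation: [3.13, -0.266, -0.0]
contact_force: [-0.1, 0.4, -2.5]
grip_width: 0.0115
gripper_force: 58.7
```

>>> {"method": "arm_command", "body": {
  "plan": "0 0 0.0005 0;0 0 0.0005 0;0 0 0 0;0 0 0 0"
}}

```text
clock: 14.98
tcp_pos: [0.533, 0.0925, 0.1518]
orientation: [-3.13, 0.266, -0.0]
contact_force: [-3.8, 0.1, 6.4]
grip_width: 0.0109
gripper_force: 59.8
```

Seated: contact came at the expected fully-down height, with about 9 N of support. Next is a gentle swing about the hinge with a light grip.

>>> {"method": "arm_command", "body": {
  "plan": "0 0 -0.0004 0;0 0 0 0;0 0 0 0",
  "grip_force": 20
}}

```text
clock: 15.35
tcp_pos: [0.5331, 0.0924, 0.1519]
orientation: [-3.13, 0.266, -0.0]
contact_force: [-2.2, 0.7, 4.8]
grip_width: 0.011
gripper_force: 59.7
```

>>> {"method": "arm_command", "body": {
  "plan": "0 0.0026 0 -2;0.0002 0.0052 0 -4;0.0002 0.0052 0 -4;0 0 0 0;0 0 0 0"
}}

```text
clock: 15.98
tcp_pos: [0.5322, 0.0795, 0.1518]
orientation: [-3.141, -0.007, -0.001]
contact_force: [-0.7, -0.5, 3.1]
grip_width: 0.0112
gripper_force: 59.5
```

>>> {"method": "arm_command", "body": {
  "plan": "0.0002 0.0052 0 -4;0.0002 0.0052 0 -4;0.0002 0.0052 0 -4;0.0002 0.0052 0 -4;0.0002 0.0052 0 -4;0 0 0 0;0 0 0 0"
}}

```text
clock: 16.85
tcp_pos: [0.5367, 0.054, 0.1518]
orientation: [3.093, 0.551, 0.0]
contact_force: [-1.4, -1.2, 4.0]
grip_width: 0.0108
gripper_force: 59.6
```

>>> {"method": "arm_command", "body": {
  "plan": "0.0002 0.0052 0 -4;0.0002 0.0052 0 -4;0.0002 0.0052 0 -4;0.0002 0.0052 0 -4;0.0002 0.0052 0 -4;0 0 0 0;0 0 0 0"
}}

```text
clock: 17.73
tcp_pos: [0.5498, 0.0316, 0.1517]
orientation: [2.95, 1.08, -0.0]
contact_force: [-2.0, -1.2, 4.6]
grip_width: 0.0111
gripper_force: 59.7
```

>>> {"method": "arm_command", "body": {
  "plan": "0.0002 0.0052 0 -4;0.0002 0.0052 0 -4;0.0002 0.0052 0 -4;0.0002 0.0052 0 -4;0.0002 0.0052 0 -4;0 0 0 0;0 0 0 0"
}}

```text
clock: 18.6
tcp_pos: [0.5698, 0.0149, 0.1517]
orientation: [2.718, 1.575, -0.0]
contact_force: [-0.7, -1.2, 4.2]
grip_width: 0.0111
gripper_force: 59.8
```

>>> {"method": "arm_command", "body": {
  "plan": "0.0002 0.0052 0 -4;0.0002 0.0052 0 -4;0.0002 0.0052 0 -4;0.0001 0.0026 0 -2;0.0001 0.0026 0 -2;0 0 0 0;0 0 0 0"
}}

```text
clock: 19.48
tcp_pos: [0.5891, 0.0071, 0.1518]
orientation: [2.472, 1.938, -0.001]
contact_force: [-1.3, -2.9, 5.6]
grip_width: 0.0113
gripper_force: 59.9
```

>>> {"method": "arm_command", "body": {
  "plan": "0 0.0013 0 -1;0 0.0013 0 -1;0 0.0013 0 -1;0 0 0 0;0 0 0 0"
}}

```text
clock: 20.1
tcp_pos: [0.5929, 0.0062, 0.1518]
orientation: [2.42, 2.002, -0.001]
contact_force: [-1.8, -4.0, 6.4]
grip_width: 0.0111
gripper_force: 59.9
```

>>> {"method": "arm_command", "body": {
  "plan": "0 0.0007 0 -0.5;0 0.0007 0 -0.5;0 0 0 0;0 0 0 0"
}}

```text
clock: 20.6
tcp_pos: [0.5942, 0.0059, 0.1518]
orientation: [2.403, 2.023, -0.001]
contact_force: [-3.5, -2.2, 5.6]
grip_width: 0.011
gripper_force: 60.0
```

Run:
```python
from h import *
o=r.get_obs();print(o['tcp_pos'],o['orientation'],o['contact_force'],o['moment'])
a,_=eyes.grab_frame("top");b,_=eyes.grab_frame("side")
A=cv2.resize(a[95:205,240:350],(400,400),interpolation=cv2.INTER_CUBIC);B=cv2.resize(b[145:245,210:310],(400,400),interpolation=cv2.INTER_CUBIC)
cv2.imwrite('pics/shut.png',np.hstack([A,B])[:,:,::-1])
```

```text
[0.5942 0.0059 0.1518] [ 2.4026  2.023  -0.0014] [-3.4893 -2.1595  5.6226] [-0.1757  0.4451  0.1604]
```

View pics/shut.png

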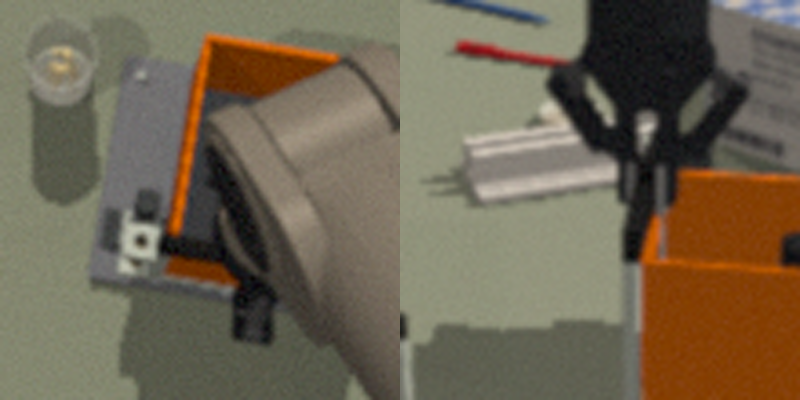

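The knuckle is on the pin (top crop 140,240: brass visible in the hole) and the door is practically against the wall ends. One more small press will confirm contact.

>>> {"method": "arm_command", "body": {
  "plan": "0 0.0006 0 -0.4;0 0.0006 0 -0.4;0 0 0 0;0 0 0 0"
}}

```text
clock: 21.2
tcp_pos: [0.5943, 0.0059, 0.1518]
orientation: [-2.39, -2.038, 0.004]
contact_force: [-6.4, -2.5, 8.3]
grip_width: 0.011
gripper_force: 60.7
```

>>> {"method": "arm_command", "body": {
  "plan": "0 -0.0004 -0.0002 0;0 0 0 0;0 0 0 0;0 0 0 0;0 0 0 0",
  "hand": 0.4
}}

```text
clock: 21.82
tcp_pos: [0.5951, 0.0065, 0.1518]
orientation: [-2.387, -2.042, -0.0]
contact_force: [1.1, 0.8, 0.2]
grip_width: 0.0256
gripper_force: 0.0
```

>>> {"method": "arm_command", "body": {
  "plan": "0 0 -0.005 0;0 0 -0.01 0;0 0 -0.02 0;0 0 -0.03 0;0 0 -0.03 0;0 0 -0.03 0;-0.03 0 0 0;-0.04 0 0 0;-0.04 0 0 0;-0.04 0 0 0;-0.02 0 0 0;0 0 0 0;0 0 0 0"
}}

```text
clock: 23.45
tcp_pos: [0.5693, -0.1592, 0.2774]
orientation: [-2.384, -2.045, -0.002]
contact_force: [0.3, 0.6, 0.7]
grip_width: 0.0255
gripper_force: 0.0
```

Run:
```python
from h import *
o=r.get_obs();print(o['clock'],o['tcp_pos'],o['contact_force'],o['grip_width'])
a,d=eyes.grab_frame("top");b,_=eyes.grab_frame("side")
A=cv2.resize(a[95:205,240:350],(400,400),interpolation=cv2.INTER_CUBIC);B=cv2.resize(b[145:275,200:330],(400,400),interpolation=cv2.INTER_CUBIC)
cv2.imwrite('pics/end.png',np.hstack([A,B])[:,:,::-1])
P=cloud("top",d);hsv=cv2.cvtColor(a,cv2.COLOR_RGB2HSV);U,V=np.meshgrid(np.arange(512),np.arange(384))
m=(U>280)&(U<350)&(V>145)&(V<190)&(hsv[...,2]<60)&(P[...,2]>.155)&(P[...,2]<.2)
if m.sum()>20:
    q=np.array([ray("top",u,v,.168)[:2] for v,u in np.argwhere(m)]);print('strip',np.median(P[m][:,2]),cv2.minAreaRect((q*1000).astype(np.float32)),cv2.boxPoints(cv2.minAreaRect((q*1000).astype(np.float32))))
```

```text
23.45 [ 0.5693 -0.1592  0.2774] [0.2955 0.6019 0.6552] 0.025537846275936037
strip 0.1662354194691622 ((590.7780151367188, -3.5579147338867188), (138.24049377441406, 14.200920104980469), 80.51480865478516) [[572.3842 -70.5631]
 [586.3909 -72.9033]
 [609.1719  63.4472]
 [595.1652  65.7874]]
```

View pics/end.png

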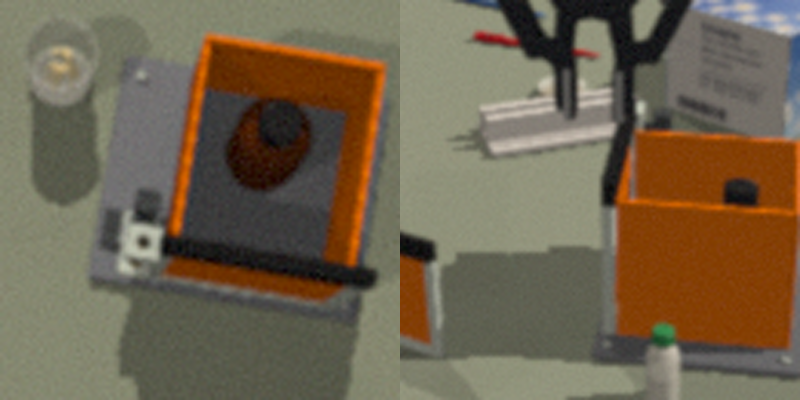

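The door is hung, fully down (strip top z ≈ 0.167) and shut parallel to the wall ends (80.5° against 80.3°). The gripper is clear and the other things are undisturbed.

```bash
python3 -c "
from h import *
print(ticket.hand_in())"
```

```text
the job is handed in; nothing more can be done
None
```

The door is hung on both pins, fully down and swung shut against the shield, the gripper has let go and is clear, nothing else was moved, and the job was handed in at about 23.5 s.

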